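# Hook and snap the lid onto a keycap sorting tray

### The job

Close the open keycap tray with its magenta lid: holding the lid tilted, tuck its pale lip under the metal ledge at the robot's end of the tray, then swing the other end down and press until the lid lies flush and the orange catch has snapped back over its edge. Work gently by feel without forcing the lid against the tray or shoving the tray, leave everything else on the table where it is, and let go of the lid at the end.

Things in the scene. Friction and masses are not known exactly. Their poses are not given: they have to be found in the camera images.
- case: Grey dock, 216 (its x) x 140 mm, fixed, holding the dark keycap tray (177 x 128 mm) to be closed. Origin: centre of its underside; z up; yaw within 0.3 rad of the world's. The tray's end with the metal ledge (-x) faces the robot, the orange catch is at +x. The tray is clamped up to 15 mm nearer or farther along the dock's x than centred, not measured: feel for its end wall. Do not shove it.
- lid: Loose magenta lid, about 0.16 kg (varies), flat on the table, grip up. Origin: centre of its underside; z up; x along its 150 mm length; yaw within 0.45 rad of the world's, so the lip points to the robot. Plate 5 mm thick, 110 mm wide, x -61 to +75 mm; pale lip at the -x end: z 0 to 4, 96 mm wide, x -75 to -61 mm.
- lip (a point): Middle of the lower outer edge of the lid's lip: (-75, 0, 0) mm in the lid's frame.
- grip (a point): Point in the black upright grip bar on the lid: (20, 0, 27) mm in the lid's frame. The bar is 12 mm thick in y, 44 mm long (x -2 to +42 mm), from z 5 to 39 mm.
- far_edge (a point): Middle of the lower edge of the lid's other end: (75, 0, 0) mm in the lid's frame.
- pocket (a point): Fixed to the dock, (-75, 0, 40) mm in it: where, with the tray centred, the foot of the pocket's end wall is, mid-width at seat height; the lip's lower edge belongs at that foot. A flat deck of the same height runs from the end wall 55 mm towards +x, so the lip can be set down before the ledge and slid in. The true wall is within 15 mm of here along x.
- ledge (a point): Fixed to the dock, (-65, 0, 49) mm in it: with the tray centred, the lower free edge of the aluminium ledge. The pocket beneath is 9 mm high, 10 mm deep and the full width; the ledge is 4 mm thick (top at 53 mm).
- seat (a point): Fixed to the dock, (0, 0, 40) mm in it: with the tray centred, the middle of the recess at seat height. The recess is 116 mm wide; its side walls and the two far upstands rise 5 mm above the seat, flush with the seated lid. From the pocket's end wall to the far upstands it is 152 mm long: play for the 150 mm lid is 2 mm lengthwise and 3 mm on either side.
- catch_nose (a point): Fixed to the dock, (71, 0, 48) mm in it: with the tray centred and the catch at rest, the innermost point of the orange catch's nose, 146 mm from the pocket's end wall. Above it the nose slopes 7 mm outward over 15 mm of height; it is 30 mm wide.
- catch (a joint): Slide of the orange sprung catch, m: 0 = at rest, grows outward (dock +x) to 0.009. The lid's far edge, coming down, pushes it out 4 to 5 mm against a spring (about 1.8 N preload, 0.35 N per mm), needing roughly 5 to 10 N downward at the far end; it snaps back to 0 once the lid is down.
- cap_a: Bystander: loose blue keycap, 18 mm, 10 mm high; origin under its centre.
- cap_b: Bystander: loose yellow keycap, 18 mm, 10 mm high; origin under its centre.
- macropad: Bystander: small 12-key pad, 100 x 80 x 28 mm; origin under its centre.
- jar: Bystander: amber jar, 64 mm across, 80 mm high; origin under its centre.
- mug: Bystander: blue mug, 80 mm across, 90 mm high; origin under its centre.
- driver: Bystander: screwdriver lying on the table; origin under its middle.
- puller: Bystander: red keycap puller, 140 mm long, 12 mm high; origin under its handle side.
Not all that is in view belongs to the job. What is shaped like the lid but green or red is not meant.

How it is judged:
On the way:
1. the lid is tilted (lip end lower, more than 0.08 rad or 5 degrees) with its lip set at seat height at the ledge's end of the tray (x of lip in the frame of case below -0.053 m and z of lip in the frame of case between 0.036 and 0.045 m and angle between lid's own z axis and vertical above 0.08 rad and z of far_edge in the frame of case above 0.052 m), for 0.1 s.
At the end, for the whole second after the job is handed in: The lid rests in the tray's recess, released and still: both ends within 2.5 mm of seat height (possible only with the lip under the ledge), within 5 mm of the middle sideways, level within 0.03 rad, and the catch back within 1.5 mm of home (x of lip in the frame of case below -0.055 m and z of lip in the frame of case between 0.037 and 0.0425 m and z of far_edge in the frame of case between 0.037 and 0.0425 m and x of far_edge in the frame of case above 0.055 m and y of lid in the frame of case between -0.005 and 0.005 m and angle between the z axis of lid and the z axis of case, either way round below 0.03 rad and value of joint catch below 0.0015 m and linear speed of lid below 0.01 m/s); the robot touches nothing.
It fails at once if the lid is forced: more than 25 N between lid and tray or dock (contact force between lid and case above 25 N).
It fails at once if the robot leans on the tray or dock with more than 15 N (contact force between any of the fingers, the arm and case above 15 N).
It fails at once if another thing on the table is moved more than 20 mm (distance of any of cap_a, cap_b, macropad, jar, mug, driver, puller from where it was at the start of the episode above 0.02 m).
It also fails if it takes over 58 s, if anything falls off the work surface, if the arm or the gripper's body presses on something with over 40 N, if the wrist force passes 120 N, or if a joint passes its speed limit or range.

### The arm

A 6-joint arm with a two-finger parallel gripper is mounted at the origin on the work surface. World frame = base frame: x ahead of the robot, y to its left, z up, the work surface at z = 0. Lengths are in m, angles in rad, forces in N, time in s.
With the tool pointing down it reaches from about 0.325 to 0.875 m from the base axis. Payload 4.4 kg.
Tool frame: the origin (TCP) lies midway between the tips of the shut fingers; the grasp point (between the pads) lies 19 mm behind it; z points along the fingers, y is the line along which they close (so a half turn about z gives the same grasp; the last joint's range is limited). The gripper opens to 85 mm and grips with 20 to 120 N. Pads are 22 mm wide; open, the fingers measure 114 mm over their backs; the gripper's body (76 mm by 85 mm) begins 54 mm behind the grasp point. The pads swing forward as they close: fully open they stand 13 mm farther back than shut.
Start: joints at [1.139, 0.207, 1.542, -0, 1.393, -0.15], TCP at [0.159, 0.552, 0.231] pointing down, gripper open.
Joint ranges: [-2.73, 2.73], [-0.86, 2.22], [0.23, 2.46], [-1.11, 4.25], [0.08, 2.63], [-2.82, 2.82]. Speed limits (rad/s): [2.79, 2.79, 3.14, 3.14, 3.14, 3.14].

### API

Orientations are given as a unit quaternion [w, x, y, z].
In Python, from cell import robot, imaging, workorder gives the robot as it stands. The module is installed in compiled form; this text tells all that it offers.
- The arm moves only by the shell command python3 -m pendant 'ROWS' [FORCE]. ROWS is JSON, a list that holds one entry, the list of rows, each a list of 5 numbers: the shift along the tool's x, y, z in mm, then the turn about the tool's z in degrees, then the closure, from 0 (fully open) to 1 (shut). A call has 1 to 10 rows; each row shifts and turns the commanded pose from where the row before left it, along the tool's axes as they then stand; what a row does not reach is not made up. A row lasts 1/8 s, in which the tool goes at most 62.5 mm and 10.7 degrees, less where a joint would pass 70% of its speed; a pose out of reach is approached as far as the arm can. A call is refused whole if a number of a shift passes 62.5 or a number of a turn 10.7, either way. A call with a gripper value outside its range is refused whole. The fingers move at their own pace and stop on an object; FORCE is the grip in N (left out, the last holds). Time passes only in rows, so rows that do not move let the fingers close. It gives the time, the measured TCP pose, the force, the opening and the grip force at its end, in the units of the state.
- robot.get_obs(): the state, without advancing time (a new reading comes with each control period).
- imaging.camera(name): name is "scene" or "top" or "wrist"; returns a dict with "frame" (400x640x3 uint8, blue, green, red), "K" (3x3 intrinsics, pixels), "extrinsics" (4x4, takes a point from camera to world coordinates); the wrist camera has in their place "tool_from_camera" (4x4, takes a point from camera to tool coordinates, whose origin is the TCP and whose axes are the flange's). Camera axes: x right, y down, z forward; pixel columns grow to the right and rows downward; lengths in m; the calibration is good to about 2 mm. A picture is of the moment at which its call begins: read the wrist's pose just before it. There is no depth.
- workorder.sign_off(): hands the job in; it is judged then, once.
The state is a dict: "time_s": time; "q": joint angles; "joint_vel": joint speeds; "effort": joint torques, N m; "tcp_pos": TCP position; "ee_rot": TCP orientation; "ft_force": force on the tool from outside, world axes, zero at the start; "torque": the same for the moment, N m; "width": finger opening in m; "grip_force": force on a finger pad.
Only numpy, scipy, OpenCV 4.12 (cv2) and the standard library are available. Lean on these libraries where they do the work, as an engineer would, in place of code of your own. Each camera call takes 0.05 s, during which the arm holds its last target. There are 200 camera calls.

## Working session

There is one attempt and no reset: what is moved stays moved. The work goes in short steps, Python scripts to look and compute and a shell command to move; the robot and the scene stay as the last step left them, time stands still between calls to the robot, and variables do not carry over. Pictures are saved under pics/ and viewed, at most 12 in all, crops included, and the job is handed in when it is done.

```bash
mkdir -p pics; python3 - <<'E'
from cell import robot, imaging
import cv2, numpy as np
np.set_printoptions(precision=4,suppress=True)
o=robot.get_obs(); print(o)
for n in("top","scene"):
    c=imaging.camera(n); cv2.imwrite(f"pics/{n}0.png",c["frame"]); print(c["K"],c["extrinsics"])
print(imaging.camera("wrist")["tool_from_camera"])
E
```

```text
{'time_s': 0.0, 'q': array([ 1.1395,  0.2074,  1.5429,  0.    ,  1.3935, -0.1505]), 'joint_vel': array([-0.0007, -0.0002, -0.0016, -0.0011,  0.001 , -0.0003]), 'effort': array([ -0.0016, -38.3038, -29.1593,  -0.0002,   0.0104,   0.    ]), 'tcp_pos': array([0.159 , 0.5518, 0.2301]), 'ee_rot': array([-0.0003,  0.1399,  0.9902, -0.0011]), 'ft_force': array([ 0.4985,  0.0497, -0.4132]), 'torque': array([ 0.0237,  0.0304, -0.001 ]), 'grip_force': 0.0, 'width': 0.08560583526651229}
[[413.4451   0.     319.5973]
 [  0.     413.4451 203.6718]
 [  0.       0.       1.    ]] [[-0.0281 -0.9983  0.0504  0.5298]
 [-0.9994  0.029   0.0175  0.0004]
 [-0.0189 -0.0498 -0.9986  1.3267]
 [ 0.      0.      0.      1.    ]]
[[371.178    0.     321.5389]
 [  0.     371.178  202.9654]
 [  0.       0.       1.    ]] [[ 0.5417  0.554  -0.6322  1.1388]
 [ 0.8404 -0.3394  0.4227 -0.3596]
 [ 0.0196 -0.7602 -0.6494  0.6451]
 [ 0.      0.      0.      1.    ]]
[[ 0.0005 -0.9531 -0.3027  0.0769]
 [ 1.      0.0003  0.0007 -0.0001]
 [-0.0006 -0.3027  0.9531 -0.1421]
 [ 0.      0.      0.      1.    ]]
```

View pics/top0.png

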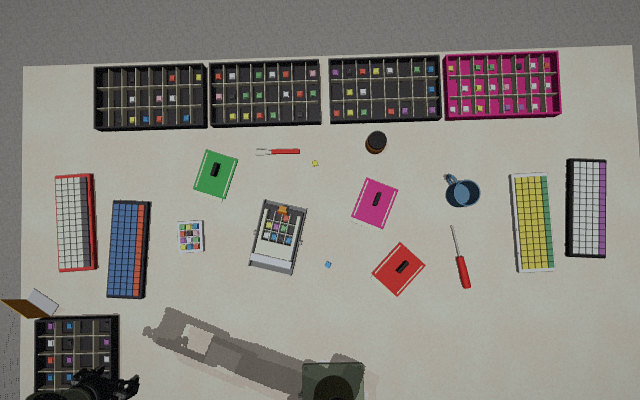

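View pics/scene0.png

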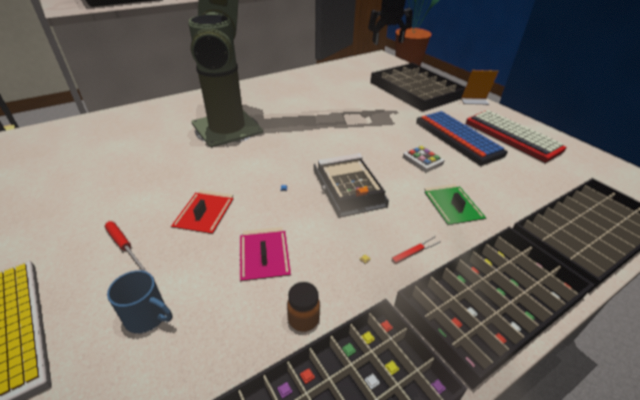

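The top view shows things shaped like the lid at (375,203) magenta, (215,174) green and (398,269) red, plus a magenta tray at (502,85). I choose the magenta plate with the bar at (375,203). The dock is at (278,237) and the jar at (376,142). A close crop of both comes next.

```bash
python3 - <<'E'
import cv2,numpy as np
f=cv2.imread("pics/top0.png")
a=cv2.resize(f[170:236,340:406],None,fx=6,fy=6,interpolation=cv2.INTER_CUBIC)
b=cv2.resize(f[192:282,242:312],(int(70*4.4),396),interpolation=cv2.INTER_CUBIC)
cv2.imwrite("pics/crop0.png",np.hstack([a,b]))
m=cv2.inRange(cv2.cvtColor(f,cv2.COLOR_BGR2HSV),(150,120,80),(175,255,255)); m[:150]=0
n,l,s,c=cv2.connectedComponentsWithStats(m);print(s[1:],c[1:])
E
```

```text
[[ 352  178   46   51 1246]] [[374.16372392 203.06581059]]
```

View pics/crop0.png

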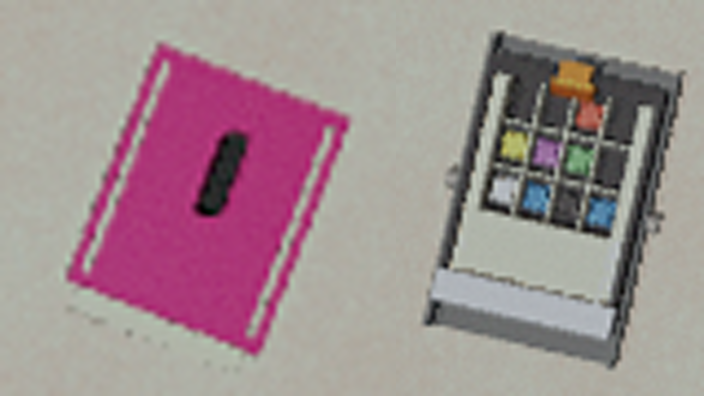

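```bash
cat > h.py <<'E'
import numpy as np, cv2
from scipy.spatial.transform import Rotation as R
from cell import robot, imaging
np.set_printoptions(precision=4,suppress=True)
KT=np.array([[413.4451,0,319.5973],[0,413.4451,203.6718],[0,0,1]])
ET=np.array([[-0.0281,-0.9983,0.0504,0.5298],[-0.9994,0.029,0.0175,0.0004],[-0.0189,-0.0498,-0.9986,1.3267],[0,0,0,1]])
def ray(uv,z,K=KT,E=ET):
    d=E[:3,:3]@np.linalg.inv(K)@np.array([uv[0],uv[1],1.]); p=E[:3,3]
    return p+d*(z-p[2])/d[2]
def tool():
    o=robot.get_obs(); w,x,y,z=o["ee_rot"]; T=np.eye(4); T[:3,:3]=R.from_quat([x,y,z,w]).as_matrix(); T[:3,3]=o["tcp_pos"]; return T,o
def wrist(name):
    T,o=tool(); c=imaging.camera("wrist"); cv2.imwrite(f"pics/{name}.png",c["frame"])
    E=T@c["tool_from_camera"]; np.savez(f"pics/{name}.npz",K=c["K"],E=E); return c["frame"],c["K"],E
def fit2d(obj,w):   # planar rigid: obj (x,y)->world; returns origin xy, yaw, resid
    obj=np.array(obj,float);w=np.array(w)[:,:2];a=obj-obj.mean(0);b=w-w.mean(0)
    yaw=np.arctan2((a[:,0]*b[:,1]-a[:,1]*b[:,0]).sum(),(a*b).sum())
    c,s=np.cos(yaw),np.sin(yaw);M=np.array([[c,-s],[s,c]]);t=w.mean(0)-M@obj.mean(0)
    return t,yaw,np.linalg.norm(obj@M.T+t-w,axis=1)
def plan(target,yaw=None):  # prints the delta in tool axes (mm), and turn in deg so tool y = yaw+90deg
    T,o=tool(); print("dtool mm",1e3*T[:3,:3].T@(np.array(target)-T[:3,3]), "tcp",T[:3,3],"t",o["time_s"])
    if yaw is not None:
        ty=T[:3,1]; a=np.arctan2(ty[1],ty[0]); d=(yaw+np.pi/2-a+np.pi/2)%np.pi-np.pi/2; print("turn about tool z deg",-np.degrees(d))
E
python3 - <<'E'
from h import *
P=[(160,42),(350,118),(258,355),(68,278)]
w=[ray((x/6+339.5+.08,y/6+169.5+.08),.005) for x,y in P]
print("lid",fit2d([(.075,.055),(.075,-.055),(-.061,-.055),(-.061,.055)],w))
D=[(97,33),(287,75),(216,365),(31,322)]
for z in(.03,.04,.045):
    w=[ray((x/4.4+241.6,y/4.4+191.6),z) for x,y in D]
    print("dock",z,fit2d([(.108,.07),(.108,-.07),(-.108,-.07),(-.108,.07)],w))
L=[(41,268),(218,308)]
print("ledge edge",[ray((x/4.4+241.6,y/4.4+191.6),.053) for x,y in L])
for n,p in dict(jar=(376,142),cap_a=(328,264),cap_b=(315,163),mug=(462,193)).items(): print(n,ray(p,0.02))
plan([.55,-.15,.25],0)
E
```

```text
lid (array([ 0.5885, -0.1488]), np.float64(-0.4077248435213094), array([0.0004, 0.0011, 0.0005, 0.0012]))
dock 0.03 (array([0.4957, 0.1581]), np.float64(-0.2544406809498347), array([0.003 , 0.0018, 0.0037, 0.0031]))
dock 0.04 (array([0.4959, 0.1569]), np.float64(-0.25444068094983474), array([0.0039, 0.0027, 0.0046, 0.0041]))
dock 0.045 (array([0.496 , 0.1563]), np.float64(-0.25444068094983474), array([0.0044, 0.0032, 0.0051, 0.0046]))
ledge edge [array([0.4499, 0.2382, 0.053 ]), array([0.4188, 0.115 , 0.053 ])]
jar [ 0.7868 -0.1616  0.02  ]
cap_a [0.4053 0.0022 0.02  ]
cap_b [0.7257 0.0343 0.02  ]
mug [ 0.6164 -0.4259  0.02  ]
dtool mm [-570.0952 -566.1723  -18.7816] tcp [0.1591 0.5519 0.2304] t 0.15
turn about tool z deg -16.087144805659648
```

```bash
python3 -m pendant '[[[-48.5,-31.7,0,0,0],[-48.5,-31.7,0,0,0],[-48.5,-31.7,0,0,0],[-48.5,-31.7,0,0,0],[-48.5,-31.7,0,0,0],[-48.5,-31.7,0,0,0],[-48.5,-31.7,0,0,0],[-48.5,-31.7,0,0,0],[-48.5,-31.7,0,0,0],[0,0,0,-1.5,0]]]' 20 && python3 - <<'E'
from h import *
f,K,E=wrist("w1"); print(K,E)
plan([.607,-.157,.2],-.4077)
E
```

```text
time_s: 1.4
tcp_pos: [0.5018, 0.1542, 0.231]
ee_rot: [0.0, 0.129, 0.992, -0.0]
ft_force: [-0.2, 0.4, 0.4]
width: 0.0857
grip_force: 0.0
[[278.7607   0.     321.3837]
 [  0.     278.7607 202.6849]
 [  0.       0.       1.    ]] [[ 0.2562  0.9212  0.293   0.4274]
 [ 0.9666 -0.2441 -0.0778  0.1739]
 [-0.0002  0.3031 -0.9529  0.3731]
 [ 0.      0.      0.      1.    ]]
dtool mm [-182.7234 -275.5777   30.5782] tcp [0.5002 0.1559 0.2308] t 1.45
turn about tool z deg 8.656339519758356
```

View pics/w1.png

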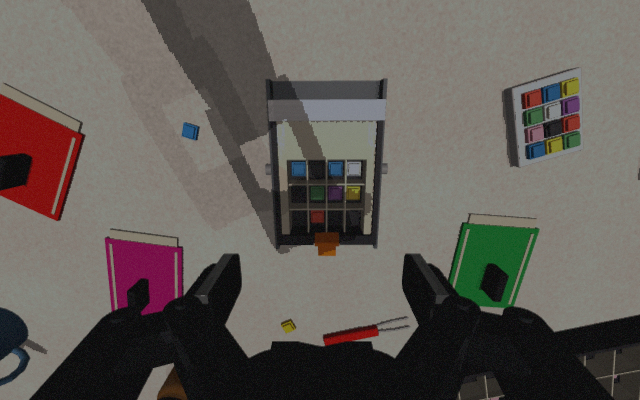

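```bash
python3 - <<'E'
import cv2
f=cv2.imread("pics/w1.png")[70:265,255:400]
f=cv2.convertScaleAbs(f,alpha=1.8,beta=20)
cv2.imwrite("pics/c1.png",cv2.resize(f,(145*4,149*4) if 0 else None,fx=3,fy=3,interpolation=cv2.INTER_CUBIC))
E
```

```text
(no output)
```

View pics/c1.png

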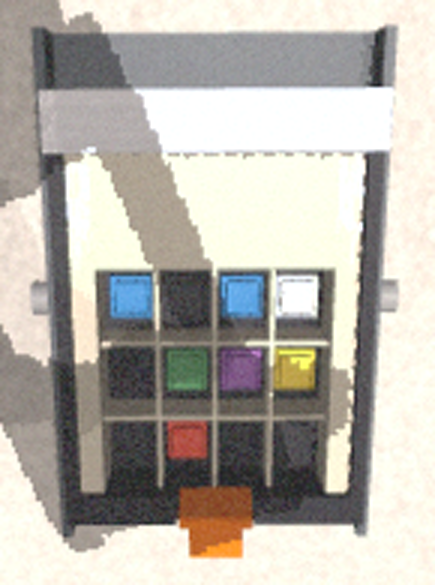

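```bash
python3 - <<'E'
from h import *
from scipy.optimize import least_squares
d=np.load("pics/w1.npz");K,E=d["K"],d["E"]
px=lambda p:(p[0]/3+255-.33,p[1]/3+70-.33)
C=[(32,28),(397,28),(368,533),(62,533)]
obj=[(-.108,-.07),(-.108,.07),(.108,.07),(.108,-.07)]
for z in(.03,.035,.04,.045,.05):
    t,y,r=fit2d(obj,[ray(px(p),z,K,E) for p in C]);print(z,t,y,r)
    c,s=np.cos(y),np.sin(y);M=np.array([[c,s],[-s,c]])
    print("  ledge ends",[M@(ray(px(p),.053,K,E)[:2]-t)for p in[(40,153),(395,153),(40,90),(393,90)]], "tray",[M@(ray(px(p),.045,K,E)[:2]-t)for p in[(70,523),(360,523)]],"deckend",[M@(ray(px(p),.04,K,E)[:2]-t)for p in[(98,270),(335,270),(82,493),(352,490)]])
# lid in w1: plate corners lip-side
for p in [(108,237),(182,247)]: print(ray(p,.005,K,E))
E
```

```text
0.03 [0.4942 0.1624] -0.254668906690711 [0.0026 0.0033 0.0024 0.0031]
  ledge ends [array([-0.0609, -0.0646]), array([-0.0603,  0.0658]), array([-0.0826, -0.0633]), array([-0.082 ,  0.0636])] tray [array([ 0.0927, -0.0627]), array([0.0933, 0.0626])] deckend [array([-0.0158, -0.0467]), array([-0.0154,  0.0477]), array([ 0.0809, -0.0576]), array([0.08  , 0.0593])]
0.035 [0.4933 0.1626] -0.25466890669071107 [0.0044 0.0051 0.0042 0.0049]
  ledge ends [array([-0.0599, -0.0645]), array([-0.0593,  0.0658]), array([-0.0816, -0.0632]), array([-0.081 ,  0.0637])] tray [array([ 0.0937, -0.0626]), array([0.0942, 0.0627])] deckend [array([-0.0148, -0.0466]), array([-0.0144,  0.0478]), array([ 0.0818, -0.0576]), array([0.0809, 0.0594])]
0.04 [0.4923 0.1628] -0.254668906690711 [0.0062 0.0069 0.006  0.0067]
  ledge ends [array([-0.0589, -0.0644]), array([-0.0583,  0.0659]), array([-0.0806, -0.0631]), array([-0.0801,  0.0638])] tray [array([ 0.0947, -0.0625]), array([0.0952, 0.0627])] deckend [array([-0.0138, -0.0465]), array([-0.0134,  0.0479]), array([ 0.0828, -0.0575]), array([0.0819, 0.0595])]
0.045 [0.4913 0.1629] -0.25466890669071096 [0.008  0.0087 0.0078 0.0085]
  ledge ends [array([-0.0579, -0.0644]), array([-0.0573,  0.066 ]), array([-0.0796, -0.063 ]), array([-0.0791,  0.0638])] tray [array([ 0.0957, -0.0625]), array([0.0962, 0.0628])] deckend [array([-0.0128, -0.0464]), array([-0.0124,  0.048 ]), array([ 0.0838, -0.0574]), array([0.0829, 0.0596])]
0.05 [0.4903 0.1631] -0.25466890669071107 [0.0099 0.0106 0.0096 0.0103]
  ledge ends [array([-0.0569, -0.0643]), array([-0.0563,  0.0661]), array([-0.0786, -0.0629]), array([-0.0781,  0.0639])] tray [array([ 0.0967, -0.0624]), array([0.0972, 0.0629])] deckend [array([-0.0118, -0.0464]), array([-0.0114,  0.0481]), array([ 0.0848, -0.0573]), array([0.0839, 0.0596])]
[ 0.5119 -0.1669  0.005 ]
[ 0.554  -0.0702  0.005 ]
```

The crop shows the ledge's free edge at crop row 153 (columns 40–395), the dock's rails at rows 28–533, and the catch at (215,505). The tray sits about 3 mm farther out than centred. Next I move over the lid and measure it from the wrist.

```bash
python3 -m pendant '[[[-27.2,-45.3,0,0,0],[-27.2,-45.3,0,0,0],[-27.2,-45.3,0,0,0],[-27.2,-45.3,0,0,0],[-27.2,-45.3,0,0,0],[-27.2,-45.3,0,0,0],[0,0,0,8.6,0],[0,0,0,0,0]]]' 20 && python3 - <<'E'
from h import *
f,K,E=wrist("w2")
h=cv2.cvtColor(f,cv2.COLOR_BGR2HSV)
m=cv2.inRange(h,(150,110,50),(175,255,255)); n,l,s,c=cv2.connectedComponentsWithStats(m)
i=1+np.argmax(s[1:,4]);print(s[i],c[i])
ct=max(cv2.findContours((l==i).astype(np.uint8),cv2.RETR_EXTERNAL,cv2.CHAIN_APPROX_NONE)[0],key=cv2.contourArea)
w=np.array([ray(p[0],.005,K,E)[:2]*1000 for p in ct],np.float32)
(cx,cy),(a,b),an=cv2.minAreaRect(w);print("rect",cx,cy,a,b,an)
plan([.607,-.157,.2],-.4077)
E
```

```text
time_s: 2.45
tcp_pos: [0.5888, -0.1455, 0.2307]
ee_rot: [-0.001, 0.2, 0.98, 0.0]
ft_force: [0.2, -0.1, 0.3]
width: 0.0853
grip_force: 0.0
[ 278  128   86   99 7062] [320.1022 175.6073]
rect 594.7626342773438 -149.46560668945312 109.84967041015625 134.9716796875 66.77143859863281
dtool mm [-21.407   -3.846   30.8189] tcp [ 0.5888 -0.1451  0.2308] t 2.5
turn about tool z deg 0.40234913663283917
```

View pics/w2.png

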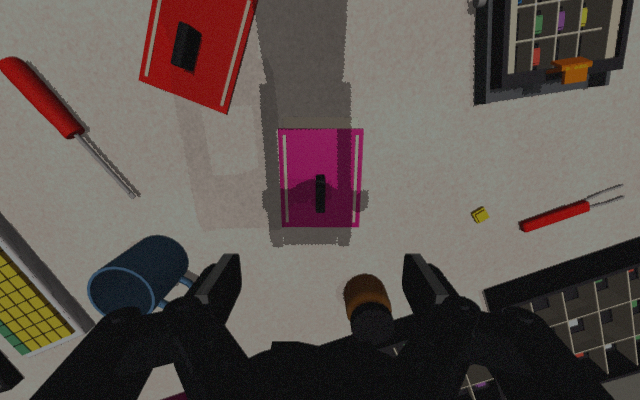

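The plate is clear at (320,176) with its bar at (320,193), so the magenta choice holds. Its origin is (0.5884, -0.1467), yaw -0.405. I grasp near the bar's far end at lid x ≈ 31.

```bash
python3 -m pendant '[[[-31.3,-1.7,40,0.2,0],[0,0,55,0,0],[0,0,55,0,0],[0,0,45,0,0],[0,0,23.5,0,0.3],[0,0,0,0,1],[0,0,0,0,1],[0,0,0,0,1],[0,0,0,0,1]]]' 20 && python3 -m pendant '[[[0,0,-10,0,1],[0,0,-40,0,1],[0,0,-50,0,1],[0,0,0,0,1]]]' 20 && python3 - <<'E'
from h import *
f,K,E=wrist("w3")
h=cv2.cvtColor(f,cv2.COLOR_BGR2HSV)
m=cv2.inRange(h,(150,110,40),(175,255,255)); n,l,s,c=cv2.connectedComponentsWithStats(m)
i=1+np.argmax(s[1:,4]);print(s[i],c[i]); print(tool()[1])
E
```

```text
time_s: 3.62
tcp_pos: [0.619, -0.161, 0.0152]
ee_rot: [0.002, 0.203, 0.979, -0.0]
ft_force: [0.7, 1.4, 4.3]
width: 0.0115
grip_force: 23.3
time_s: 4.12
tcp_pos: [0.6212, -0.1624, 0.1191]
ee_rot: [0.006, 0.203, 0.979, -0.001]
ft_force: [0.9, -0.3, -1.3]
width: 0.0116
grip_force: 22.5
[  213    79   218   213 33316] [321.6077 167.5958]
{'time_s': 4.175, 'q': array([-0.3904,  0.4453,  1.4791, -0.0002,  1.2112, -1.5528]), 'joint_vel': array([ 0.0008,  0.0498,  0.0612, -0.0013,  0.0039,  0.    ]), 'effort': array([  0.0519, -48.3986, -28.6085,   0.0074,  -0.0306,  -0.0001]), 'tcp_pos': array([ 0.619 , -0.1616,  0.116 ]), 'ee_rot': array([ 0.0029,  0.2027,  0.9792, -0.0006]), 'ft_force': array([-0.0395,  0.0679, -1.9861]), 'torque': array([-0.0015, -0.0259, -0.0438]), 'grip_force': 22.471198439598083, 'width': 0.011866136866392943}
```

View pics/w3.png

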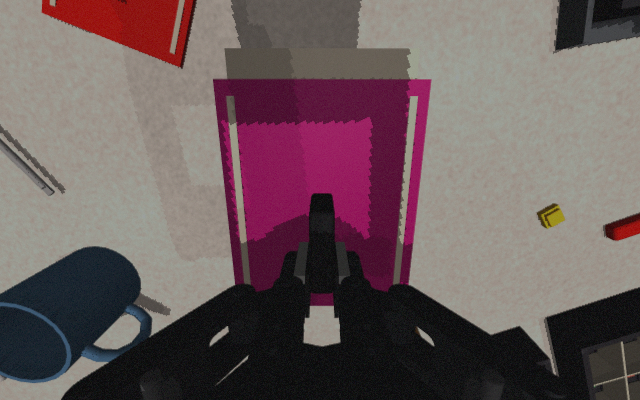

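The lid hangs level in the pads, with its lip edge at row 50 and plate edge at row 80. The tilt has to be made by pressing the far end's underside lightly on top of the ledge, so I go there.

```bash
python3 -m pendant '[[[0,0,-10,-8.6,1],[40.4,35.2,0,0,1],[40.4,35.2,0,0,1],[40.4,35.2,0,0,1],[40.4,35.2,0,0,1],[40.4,35.2,0,0,1],[40.4,35.2,0,0,1],[40.4,35.2,0,0,1],[40.4,35.2,0,0,1],[0,0,0,0,1]]]' 20 && python3 - <<'E'
from h import *
plan([.3769,.1926,.0755],-.2547)
f,K,E=wrist("w4"); print(tool()[1]["ft_force"])
E
```

```text
time_s: 5.42
tcp_pos: [0.3723, 0.1957, 0.1208]
ee_rot: [-0.003, 0.126, 0.992, -0.001]
ft_force: [0.8, -0.8, -2.0]
width: 0.0118
grip_force: 22.4
dtool mm [-5.4232 -1.7809 45.261 ] tcp [0.3723 0.1957 0.1208] t 5.425
turn about tool z deg 0.1399690734256961
[-0.6366 -0.1901 -1.5108]
```

```bash
python3 -m pendant '[[[0,0,25,0,1],[0,0,15,0,1],[0,0,5,0,1],[0,0,0,0,1]]]' 20 && python3 - <<'E'
from h import *
plan([.3769,.1926,.0755],-.2547)
E
```

```text
time_s: 5.98
tcp_pos: [0.3767, 0.1936, 0.0774]
ee_rot: [-0.001, 0.129, 0.992, -0.0]
ft_force: [0.6, -0.4, -1.0]
width: 0.0114
grip_force: 22.4
dtool mm [-0.4535 -0.8912  1.8871] tcp [0.3767 0.1936 0.0774] t 5.975
turn about tool z deg -0.25695716618013975
```

```bash
for i in 1 2; do :; done; python3 -m pendant '[[[0,0,4,0,1],[0,0,4,0,1],[0,0,0,0,1]]]' && python3 -m pendant '[[[0,0,2,0,1],[0,0,1,0,1]]]' && python3 -m pendant '[[[0,0,2,0,1],[0,0,1,0,1]]]'
```

```text
time_s: 6.35
tcp_pos: [0.3765, 0.1941, 0.0697]
ee_rot: [-0.0, 0.129, 0.992, -0.0]
ft_force: [-1.0, 0.1, -1.7]
width: 0.0117
grip_force: 22.4
time_s: 6.6
tcp_pos: [0.3765, 0.1944, 0.0673]
ee_rot: [-0.0, 0.129, 0.992, 0.0]
ft_force: [-4.6, -0.3, 6.9]
width: 0.011
grip_force: 23.6
time_s: 6.85
tcp_pos: [0.376, 0.1946, 0.0644]
ee_rot: [-0.001, 0.129, 0.992, 0.0]
ft_force: [-5.6, 1.1, 6.5]
width: 0.0114
grip_force: 23.7
```

```bash
python3 -m pendant '[[[0,0,1.5,0,1],[0,0,1.5,0,1]]]' && python3 -m pendant '[[[0,0,1.5,0,1],[0,0,1.5,0,1]]]'&& python3 -m pendant '[[[0,0,1.5,0,1],[0,0,1.5,0,1],[0,0,0,0,1]]]'
```

```text
time_s: 7.1
tcp_pos: [0.3757, 0.1947, 0.0613]
ee_rot: [-0.001, 0.129, 0.992, 0.0]
ft_force: [-6.2, 1.9, 7.0]
width: 0.0114
grip_force: 23.9
time_s: 7.35
tcp_pos: [0.3751, 0.1948, 0.0581]
ee_rot: [-0.002, 0.129, 0.992, 0.0]
ft_force: [-7.1, 2.5, 8.2]
width: 0.0116
grip_force: 24.0
time_s: 7.72
tcp_pos: [0.3747, 0.1948, 0.0548]
ee_rot: [-0.002, 0.129, 0.992, 0.0]
ft_force: [-5.8, 1.2, 5.8]
width: 0.0116
grip_force: 23.9
```

```bash
python3 -m pendant '[[[0,0,-20,0,1],[0,0,-40,0,1],[0,0,-10,0,1],[0,0,0,0,1],[0,0,0,0,1]]]' && python3 - <<'E'
from h import *
f,K,E=wrist("w5"); print(tool()[1]["tcp_pos"])
E
```

```text
time_s: 8.35
tcp_pos: [0.3754, 0.1938, 0.1233]
ee_rot: [-0.001, 0.129, 0.992, -0.001]
ft_force: [0.2, -0.1, -1.9]
width: 0.0115
grip_force: 22.9
[0.3753 0.1937 0.1232]
```

View pics/w5.png

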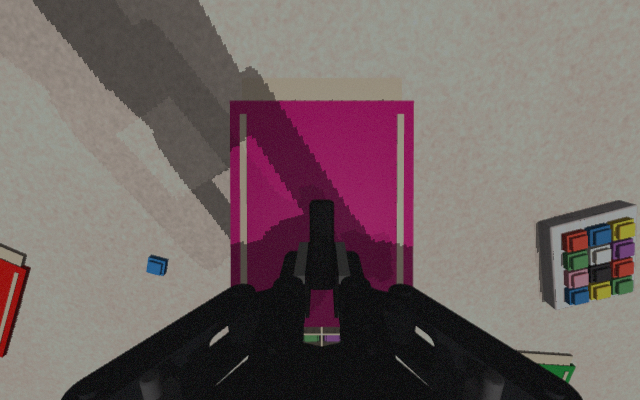

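```bash
python3 -m pendant '[[[-30,0,0,0,1],[-40,0,0,0,1],[-40,0,0,0,1],[-40,0,0,0,1],[-27.3,0,0,0,1],[0,0,15,0,1],[0,0,12,0,1],[0,0,0,0,1],[0,0,0,0,1]]]' && python3 - <<'E'
from h import *
plan([.547,.1493,.093],-.2547)
f,K,E=wrist("w6")
E
```

```text
time_s: 9.52
tcp_pos: [0.5472, 0.1492, 0.0975]
ee_rot: [-0.0, 0.128, 0.992, -0.0]
ft_force: [-0.2, -0.2, -1.4]
width: 0.0116
grip_force: 22.8
dtool mm [0.1569 0.0226 4.4984] tcp [0.5472 0.1492 0.0975] t 9.525
turn about tool z deg -0.15525176435778698
```

View pics/w6.png

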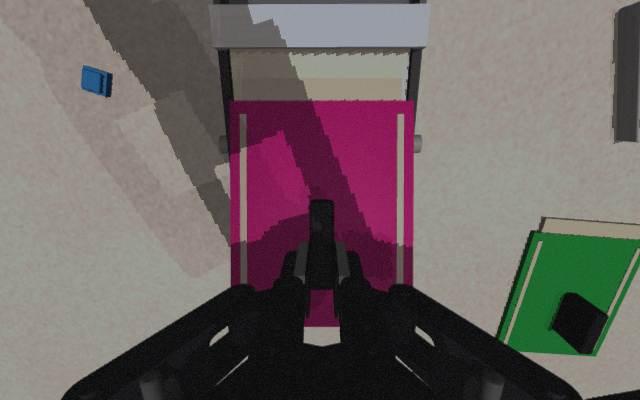

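The lip's edge (row 79) lies about 19 mm before the ledge's free edge (row 47). The lid is centred at column 321.5 and the ledge at about 320, so I shift 0.8 mm and lower by feel.

```bash
python3 -m pendant '[[[0,-0.8,5,0,1],[0,0,4,0,1],[0,0,0,0,1]]]' && python3 -m pendant '[[[0,0,1.5,0,1],[0,0,0,0,1]]]' && python3 -m pendant '[[[0,0,1,0,1],[0,0,0,0,1]]]'&& python3 -m pendant '[[[0,0,1,0,1],[0,0,0,0,1]]]'
```

```text
time_s: 9.95
tcp_pos: [0.5475, 0.148, 0.0883]
ee_rot: [-0.0, 0.129, 0.992, -0.0]
ft_force: [-0.2, -0.7, -0.5]
width: 0.0113
grip_force: 22.9
time_s: 10.2
tcp_pos: [0.5478, 0.1481, 0.0872]
ee_rot: [-0.0, 0.129, 0.992, -0.0]
ft_force: [-0.1, 0.1, -0.7]
width: 0.0115
grip_force: 22.9
time_s: 10.45
tcp_pos: [0.5479, 0.1481, 0.0862]
ee_rot: [-0.0, 0.129, 0.992, -0.0]
ft_force: [-0.5, 0.8, -0.7]
width: 0.0116
grip_force: 22.9
time_s: 10.7
tcp_pos: [0.5478, 0.1481, 0.0852]
ee_rot: [-0.0, 0.129, 0.992, -0.0]
ft_force: [-0.4, -1.1, -0.8]
width: 0.0116
grip_force: 22.9
```

```bash
for k in 1; do :; done; python3 -m pendant '[[[0,0,1,0,1],[0,0,0,0,1]]]' && python3 -m pendant '[[[0,0,1,0,1],[0,0,0,0,1]]]'&& python3 -m pendant '[[[0,0,0.7,0,1],[0,0,0,0,1]]]'
```

```text
time_s: 10.95
tcp_pos: [0.5478, 0.1481, 0.0842]
ee_rot: [-0.0, 0.129, 0.992, -0.0]
ft_force: [-0.5, 0.3, -1.9]
width: 0.0114
grip_force: 22.9
time_s: 11.2
tcp_pos: [0.5479, 0.1481, 0.0833]
ee_rot: [0.0, 0.129, 0.992, 0.0]
ft_force: [0.1, 0.4, -1.2]
width: 0.0116
grip_force: 22.9
time_s: 11.45
tcp_pos: [0.5481, 0.1481, 0.0829]
ee_rot: [0.0, 0.129, 0.992, 0.0]
ft_force: [0.3, -0.2, 1.1]
width: 0.0117
grip_force: 23.2
```

```bash
python3 -m pendant '[[[0,0,-0.4,0,1],[3,0,0,0,1],[4,0,0,0,1],[4,0,0,0,1]]]' && python3 -m pendant '[[[3,0,0,0,1],[3,0,0,0,1],[2,0,0,0,1],[0,0,0,0,1]]]'&& python3 -m pendant '[[[2,0,0,0,1],[2,0,0,0,1],[0,0,0,0,1]]]'
```

```text
time_s: 11.95
tcp_pos: [0.5371, 0.151, 0.0831]
ee_rot: [0.0, 0.129, 0.992, 0.0]
ft_force: [-0.1, -0.6, -0.0]
width: 0.0114
grip_force: 23.1
time_s: 12.45
tcp_pos: [0.5292, 0.153, 0.0829]
ee_rot: [-0.0, 0.129, 0.992, 0.0]
ft_force: [0.4, -0.5, 0.6]
width: 0.0115
grip_force: 23.1
time_s: 12.82
tcp_pos: [0.5254, 0.154, 0.0829]
ee_rot: [-0.0, 0.129, 0.992, 0.0]
ft_force: [0.5, -0.2, 0.1]
width: 0.0116
grip_force: 23.2
```

```bash
python3 -m pendant '[[[1.5,0,0,0,1],[1,0,0,0,1]]]' && python3 -m pendant '[[[1,0,0,0,1],[0,0,0,0,1]]]'&& python3 -m pendant '[[[1,0,0,0,1],[0,0,0,0,1]]]'
```

```text
time_s: 13.08
tcp_pos: [0.5232, 0.1546, 0.083]
ee_rot: [0.0, 0.129, 0.992, -0.0]
ft_force: [0.5, -0.5, -0.8]
width: 0.0118
grip_force: 23.2
time_s: 13.32
tcp_pos: [0.5221, 0.1549, 0.083]
ee_rot: [-0.0, 0.129, 0.992, 0.0]
ft_force: [1.2, -0.1, 0.3]
width: 0.0115
grip_force: 23.2
time_s: 13.58
tcp_pos: [0.5212, 0.1551, 0.083]
ee_rot: [-0.0, 0.129, 0.992, -0.0]
ft_force: [0.9, 0.3, 0.7]
width: 0.0115
grip_force: 23.2
```

```bash
python3 -m pendant '[[[1,0,0,0,1],[0,0,0,0,1]]]'
```

```text
time_s: 13.82
tcp_pos: [0.5204, 0.1554, 0.083]
ee_rot: [0.0, 0.129, 0.992, 0.0]
ft_force: [2.0, -0.1, -0.2]
width: 0.0113
grip_force: 23.2
```

```bash
python3 -m pendant '[[[0.8,0,0,0,1],[0,0,0,0,1]]]'; python3 -m pendant '[[[0.7,0,0,0,1],[0,0,0,0,1]]]'
```

```text
time_s: 14.08
tcp_pos: [0.5203, 0.1555, 0.0833]
ee_rot: [0.001, 0.129, 0.992, 0.0]
ft_force: [2.0, -0.6, -0.1]
width: 0.0111
grip_force: 23.2
time_s: 14.32
tcp_pos: [0.5201, 0.1556, 0.0836]
ee_rot: [0.001, 0.129, 0.992, 0.0]
ft_force: [4.6, -2.1, 0.1]
width: 0.0116
grip_force: 23.2
```

Wall felt: the tool stopped at x ≈ 0.520, with a 4–5 N rise along the dock axis. I back off slightly and swing down along the arc about the lip.

```bash
python3 -m pendant '[[[-1.5,0,0,0,1],[0,0,0,0,1]]]'; python3 -m pendant '[[[-1.6,0,2.3,0,1],[-1.5,0,2.4,0,1],[0,0,0,0,1]]]';  python3 -m pendant '[[[-1.4,0,2.4,0,1],[-1.4,0,2.4,0,1],[0,0,0,0,1]]]'
```

```text
time_s: 14.58
tcp_pos: [0.5204, 0.1555, 0.083]
ee_rot: [-0.0, 0.129, 0.992, 0.0]
ft_force: [3.8, -0.5, 2.1]
width: 0.0117
grip_force: 23.3
time_s: 14.95
tcp_pos: [0.523, 0.1546, 0.0779]
ee_rot: [-0.001, 0.129, 0.992, 0.0]
ft_force: [1.8, 0.2, 1.1]
width: 0.0115
grip_force: 23.5
time_s: 15.32
tcp_pos: [0.5254, 0.1538, 0.0728]
ee_rot: [-0.001, 0.129, 0.992, -0.0]
ft_force: [1.3, -0.3, 0.3]
width: 0.0115
grip_force: 23.5
```

```bash
python3 -m pendant '[[[-1.3,0,2.5,0,1],[-1.3,0,2.5,0,1],[0,0,0,0,1]]]';  python3 -m pendant '[[[-1.2,0,2.5,0,1],[-1.2,0,2.5,0,1],[0,0,0,0,1]]]'; python3 - <<'E'
from h import *
wrist("w7")
E
```

```text
time_s: 15.7
tcp_pos: [0.5278, 0.1532, 0.0678]
ee_rot: [-0.001, 0.129, 0.992, -0.0]
ft_force: [-0.6, 0.6, 0.6]
width: 0.0119
grip_force: 23.4
time_s: 16.08
tcp_pos: [0.5303, 0.1526, 0.0632]
ee_rot: [-0.001, 0.129, 0.992, -0.0]
ft_force: [-2.9, 0.9, 2.1]
width: 0.0116
grip_force: 23.8
```

View pics/w7.png

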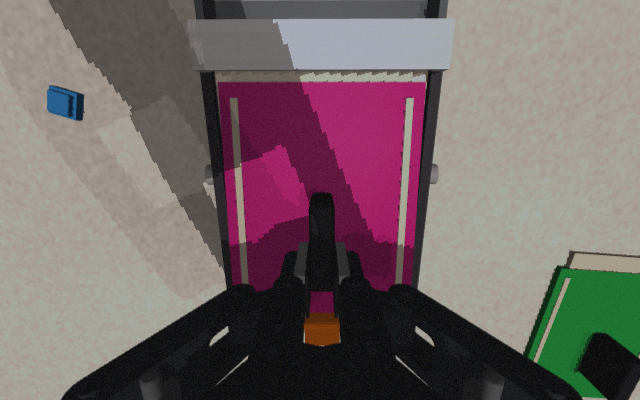

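The plate's edge (row 82) is just behind the ledge (row 70) and centred at column 321. The lip is under the ledge and the far edge has reached the catch at (322,330), so I press on.

```bash
python3 -m pendant '[[[-0.8,0,2,0,1],[0,0,0,0,1]]]';  python3 -m pendant '[[[-0.6,0,2,0,1],[0,0,0,0,1]]]'; python3 -m pendant '[[[-0.5,0,1.5,0,1],[0,0,0,0,1]]]'
```

```text
time_s: 16.38
tcp_pos: [0.5314, 0.1525, 0.0614]
ee_rot: [-0.0, 0.129, 0.992, -0.0]
ft_force: [-3.1, 0.6, 2.7]
width: 0.0118
grip_force: 24.0
time_s: 16.62
tcp_pos: [0.5323, 0.1523, 0.0595]
ee_rot: [0.0, 0.129, 0.992, 0.0]
ft_force: [-3.7, 0.5, 3.0]
width: 0.0114
grip_force: 24.1
time_s: 16.88
tcp_pos: [0.5327, 0.1521, 0.0578]
ee_rot: [0.0, 0.129, 0.992, 0.0]
ft_force: [-2.5, 0.8, 2.8]
width: 0.012
grip_force: 24.0
```

```bash
python3 -m pendant '[[[-0.3,0,1.5,0,1],[0,0,0,0,1]]]';  python3 -m pendant '[[[-0.2,0,1.2,0,1],[0,0,0,0,1]]]'; python3 -m pendant '[[[0,0,1,0,1],[0,0,0,0,1]]]'
```

```text
time_s: 17.12
tcp_pos: [0.533, 0.152, 0.0562]
ee_rot: [0.0, 0.129, 0.992, 0.0]
ft_force: [-2.8, 1.3, 1.0]
width: 0.0115
grip_force: 23.8
time_s: 17.38
tcp_pos: [0.5332, 0.1519, 0.0552]
ee_rot: [0.0, 0.129, 0.992, -0.0]
ft_force: [-2.7, 0.7, 1.2]
width: 0.0117
grip_force: 23.9
time_s: 17.62
tcp_pos: [0.5334, 0.1518, 0.054]
ee_rot: [0.0, 0.129, 0.992, -0.0]
ft_force: [-0.7, 0.2, -1.5]
width: 0.0114
grip_force: 23.5
```

```bash
python3 -m pendant '[[[0,0,1,0,1],[0,0,0,0,1]]]';  python3 -m pendant '[[[0,0,1,0,1],[0,0,0,0,1]]]'; python3 -m pendant '[[[0,0,1,0,1],[0,0,0,0,1]]]'
```

```text
time_s: 17.88
tcp_pos: [0.5336, 0.1518, 0.0534]
ee_rot: [0.0, 0.129, 0.992, -0.0]
ft_force: [-0.9, 0.6, 0.2]
width: 0.0115
grip_force: 23.7
time_s: 18.12
tcp_pos: [0.5339, 0.1519, 0.0526]
ee_rot: [0.001, 0.129, 0.992, 0.0]
ft_force: [0.7, -1.0, 1.3]
width: 0.0118
grip_force: 23.8
time_s: 18.38
tcp_pos: [0.5339, 0.1519, 0.0526]
ee_rot: [0.001, 0.129, 0.992, -0.0]
ft_force: [-1.9, -1.1, 7.0]
width: 0.0116
grip_force: 24.6
```

```bash
python3 -m pendant '[[[0,0,-1.5,0,1],[0,0,0,0,0.7],[0,0,0,0,0.5],[0,0,0,0,0.5]]]' && python3 -m pendant '[[[0,0,-15,0,0.5],[0,0,-50,0,0.5],[0,0,-50,0,0.5],[30,0,-40,0,0.5],[30,0,0,0,0.5],[0,0,0,0,0.5],[0,0,0,0,0.5]]]' && python3 - <<'E'
from h import *
f,K,E=wrist("w8")
g=cv2.convertScaleAbs(f,alpha=1.6,beta=15)
c=imaging.camera("scene")["frame"][145:225,300:400]
a=cv2.resize(g[20:340,200:440],(450,600),interpolation=cv2.INTER_CUBIC)
b=cv2.resize(c,(350,280),interpolation=cv2.INTER_CUBIC); p=np.zeros((600,350,3),np.uint8);p[:280]=b
cv2.imwrite("pics/end.png",np.hstack([a,p]))
E
```

```text
time_s: 18.88
tcp_pos: [0.533, 0.152, 0.0525]
ee_rot: [-0.0, 0.129, 0.992, -0.0]
ft_force: [-1.3, 0.1, 0.4]
width: 0.0424
grip_force: 0.0
time_s: 19.75
tcp_pos: [0.4757, 0.1672, 0.2082]
ee_rot: [0.001, 0.129, 0.992, 0.0]
ft_force: [0.1, 0.4, -0.8]
width: 0.0426
grip_force: 0.0
```

View pics/end.png

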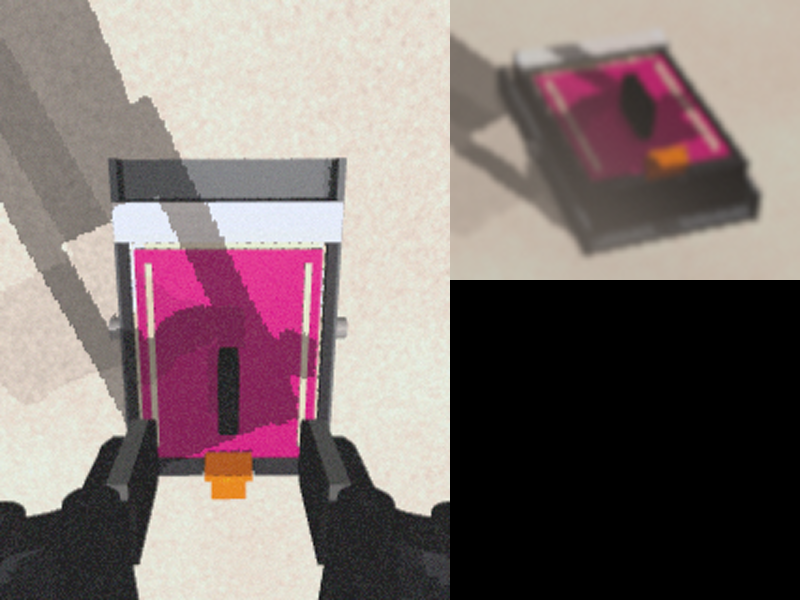

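The lid lies in the recess with its lip end tight at the ledge (crop row 245). The orange catch overlaps its far edge at (228,460). To confirm the snap by feel, I press gently on top of the bar with shut fingers; seated, its top should stand at about z = 79 mm.

```bash
python3 -m pendant '[[[-30,0,0,0,1],[-32,0,0,0,1],[0,0,40,0,1],[0,0,40,0,1],[0,0,25,0,1],[0,0,10,0,1],[0,0,0,0,1],[0,0,0,0,1]]]' 20; python3 -m pendant '[[[0,0,3,0,1],[0,0,2,0,1],[0,0,0,0,1]]]';python3 -m pendant '[[[0,0,2,0,1],[0,0,0,0,1]]]';python3 -m pendant '[[[0,0,1,0,1],[0,0,0,0,1]]]'
```

```text
time_s: 20.85
tcp_pos: [0.5365, 0.1515, 0.0941]
ee_rot: [0.001, 0.129, 0.992, 0.0]
ft_force: [-0.8, 0.4, 0.4]
width: 0.0001
grip_force: 0.0
time_s: 21.22
tcp_pos: [0.535, 0.1515, 0.0878]
ee_rot: [0.0, 0.129, 0.992, 0.0]
ft_force: [-0.7, -0.1, 0.5]
width: -0.0003
grip_force: 0.0
time_s: 21.48
tcp_pos: [0.5349, 0.1514, 0.0856]
ee_rot: [-0.0, 0.129, 0.992, -0.0]
ft_force: [-0.2, 0.2, 1.1]
width: 0.0002
grip_force: 0.0
time_s: 21.72
tcp_pos: [0.5351, 0.1515, 0.0847]
ee_rot: [-0.0, 0.129, 0.992, -0.0]
ft_force: [0.4, -0.3, -0.6]
width: -0.0006
grip_force: 0.0
```

```bash
python3 -m pendant '[[[0,0,2,0,1],[0,0,0,0,1]]]';python3 -m pendant '[[[0,0,1.5,0,1],[0,0,0,0,1]]]';python3 -m pendant '[[[0,0,1.3,0,1],[0,0,0,0,1]]]';python3 -m pendant '[[[0,0,1,0,1],[0,0,0,0,1]]]'
```

```text
time_s: 21.98
tcp_pos: [0.5349, 0.1514, 0.0825]
ee_rot: [-0.0, 0.129, 0.992, -0.0]
ft_force: [0.3, 0.3, -0.4]
width: 0.0
grip_force: 0.0
time_s: 22.22
tcp_pos: [0.535, 0.1515, 0.0812]
ee_rot: [-0.0, 0.129, 0.992, -0.0]
ft_force: [0.4, -0.1, -0.3]
width: 0.0
grip_force: 0.0
time_s: 22.48
tcp_pos: [0.535, 0.1514, 0.0798]
ee_rot: [-0.0, 0.129, 0.992, -0.0]
ft_force: [-0.4, -1.2, -0.6]
width: -0.0002
grip_force: 0.0
time_s: 22.72
tcp_pos: [0.5353, 0.1515, 0.0791]
ee_rot: [0.0, 0.129, 0.992, 0.0]
ft_force: [-0.2, -0.4, 0.9]
width: 0.0
grip_force: 0.3
```

```bash
python3 -m pendant '[[[0,0,1,0,1],[0,0,0,0,1]]]';python3 -m pendant '[[[0,0,0.8,0,1],[0,0,0,0,1]]]'; python3 -m pendant '[[[0,0,-10,0,1],[0,0,-50,0,1],[0,0,-50,0,1],[0,0,0,0,1],[0,0,0,0,1]]]'; python3 -c "
from cell import workorder
print(workorder.sign_off())"
```

```text
time_s: 22.98
tcp_pos: [0.5353, 0.1515, 0.079]
ee_rot: [0.0, 0.129, 0.992, -0.0]
ft_force: [-2.6, -0.4, 6.6]
width: -0.0001
grip_force: 3.2
time_s: 23.22
tcp_pos: [0.5353, 0.1515, 0.079]
ee_rot: [0.0, 0.129, 0.992, -0.0]
ft_force: [-3.3, -1.1, 10.3]
width: 0.0
grip_force: 5.3
time_s: 23.85
tcp_pos: [0.5348, 0.1514, 0.187]
ee_rot: [-0.0, 0.129, 0.992, -0.0]
ft_force: [0.4, 0.6, -1.6]
width: 0.0001
grip_force: 0.0
the job is handed in; nothing more can be done
None
```

The magenta lid is closed and released, and I handed the job in at about 24 s; no verdict was returned. The lip is under the ledge, the bar top stood firm at its seated height (79 mm) under a 10 N press, and the last picture shows the catch over the lid's edge.

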